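# Press a badge on the studio's lever press

## Task

Push the loaded die sled along its rail until the catch clicks and holds it fully home under the press. Then pull the lever all the way down so that the badge is pressed into its die, and ease the lever back up to its rest slowly, over two or three seconds, never letting it fly up. Leave the sled home in the catch, and do not knock over or shift the amber bottle or the glass of brushes.

Things in the scene. Friction and masses are not known exactly. Their poses are not given: they have to be found in the camera images.
- press: Grey bench badge press, fixed. Origin on the table under the ram; x to the column at the back (x 55 to 105 mm, 188 mm high), y out along the steel rail, z up. Rail: floor 16 mm high, channel 66 mm wide between 10 mm guides (tops 30 mm high), from an end stop at y -46 mm to an open end at y +258 mm. Head over the rail: y +-35, x -33 to 59, z 85 to 150 mm. Catch ball in the front guide at y -20 mm.
- sled: Steel die sled, loose in the channel, 64 wide, 12 thick, y from -45 to +115 mm, about 0.35 kg. Origin: underside, below the die; axes as the press's. Ring die 58 mm across, top at z 22 mm. Upright push plate at its outer (+y) end: 44 wide, 10 thick, top at z 52 mm. Starts 50 to 120 mm out; home at (0, 0, 16 mm) in the press's frame, where the catch ball enters its notch (10 to 15 N to pass).
- push_plate (a point): Point on the outer (+y) face of the sled's push plate, mid-width, 30 mm above the sled's underside: where to push.
- badge (a joint): How far the badge (aluminium disc 45 mm across) is pressed into its die, m: 0 standing 6 mm proud of the die ring, 0.006 flush. It stays where it is pressed (about 12 N moves it).
- lever (a joint): Lever angle, rad: 0 at the upper rest (arms rise 30 degrees towards the robot), 1.0 at the lower stop. A spring returns it; pushing down at the grip takes about 3 N at the top, 12 N at the bottom. It drives the ram, which meets the badge at about 0.8 rad.
- lever_grip (a point): Centre of the lever's grip: level black rubber bar, 24 mm diameter, 100 mm long along the press's y, joining the two lever arms (8 mm thick, at y +-46 mm; 84 mm free between). At the start about 265 mm high, 90 mm before the press's origin; it moves on an arc of radius 190 mm about lever_pivot and ends about 82 mm high.
- lever_pivot (a point): Hinge axis of the lever (parallel to the press's y axis), 170 mm above the table and 75 mm behind the press's origin.
- bottle: Amber bottle with a black cap, 56 mm across, 150 mm tall, standing behind the rail. Origin: centre of its underside. Not to be disturbed.
- brushes: Green glass with paint brushes, 80 mm across and 130 mm tall, the brushes reach to about 290 mm, standing to the right (-y) of the press. Origin: centre of its underside. Not to be disturbed.
There are look-alikes about, which are no part of the job. Several things have the shape of the sled; the one meant has the colours described above.

How it is judged:
By the outcome, as a careful person would: the job done as asked, in the order asked, and still so for the second after the job is handed in, with the robot touching nothing.
It also fails if it takes over 64 s, if anything falls off the work surface, if the arm or the gripper's body presses on something with over 40 N, if the wrist force passes 120 N, or if a joint passes its speed limit or range.

## Robot

A 7-joint arm with a two-finger parallel gripper is mounted at the origin on the work surface. World frame = base frame: x ahead of the robot, y to its left, z up, the work surface at z = 0. Lengths are in m, angles in rad, forces in N, time in s.
With the tool pointing down it reaches from about 0.35 to 0.9 m from the base axis. Payload 8.1 kg.
Tool frame: the origin (TCP) lies midway between the tips of the shut fingers; the grasp point (between the pads) lies behind it (bot.grip_point_offset is the z of the grasp point in the tool frame, in m); z points along the fingers, y is the line along which they close (so a half turn about z gives the same grasp; the last joint's range is limited). The gripper opens to 85 mm and grips with 20 to 120 N. Pads are 22 mm wide; open, the fingers measure 114 mm over their backs; the gripper's body (76 mm by 85 mm) begins 54 mm behind the grasp point. The pads swing forward as they close: fully open they stand 13 mm farther back than shut.
Start: joints at [-1.349, 0.434, 0.025, 1.573, -0.012, 1.134, -0.075], TCP at [0.199, 0.592, 0.231] pointing down, gripper open.
Joint ranges: [-2.62, 2.62], [-0.44, 2.09], [-1.27, 1.32], [0.08, 2.57], [-1.32, 4.46], [0.12, 2], [-2.74, 2.74]. Speed limits (rad/s): [2.22, 2.22, 3.01, 3.01, 3.14, 3.14, 3.14].

## Interface

Orientations are given as a unit quaternion [w, x, y, z].
In Python, from plant import bot, snapshot, masks_of, place_of gives the robot as it stands.
- The arm moves only by the tool play_rows, never from a script. Its argument "steps" is a list of rows, each a list of 5 numbers: the opening, from -1 (shut) to 1 (fully open), then the shift along the tool's x, y, z as a fraction of full scale, then the turn about the tool's z as a fraction of full scale. In form: [[jaw, x, y, z, roll], ...]. A call has 1 to 10 rows; each row is the pose to reach, as a shift and turn from the pose commanded when the call began, along the tool's axes at that moment, turning the shorter way round; what a row does not reach only later rows make up. Full scale, the value 1, is 600 mm for a shift and 180 degrees for a turn. A row lasts 1/10 s, in which the tool goes at most 50 mm and 8.59 degrees, less where a joint would pass 70% of its speed; a pose out of reach is approached as far as the arm can. A call with a number of a shift or a turn outside -1 to 1 is refused whole. A call with a gripper value outside its range is refused whole. The fingers move at their own pace and stop on an object; "grip_force" is the grip in N (left out, the last holds). Time passes only in rows, so rows that repeat a pose let the fingers close. It gives the time, the measured TCP pose, the force, the opening and the grip force at its end, in the units of the state.
- bot.read_state(): the state, without advancing time (a new reading comes with each control period).
- snapshot(name): name is "scene" or "top" or "wrist"; returns a dict with "frame" (420x560x3 uint8, blue, green, red), "fx", "fy", "cx", "cy" (pixels), "R" (3x3) and "t" (3): a world point X has camera coordinates R X + t. Camera axes: x right, y down, z forward; pixel columns grow to the right and rows downward; lengths in m; the calibration is good to about 2 mm. A picture is of the moment at which its call begins. There is no depth.
- bot.hand_in(): hands the job in; it is judged then, once.
Trained networks look in a picture, given as the dict that the camera call returned (one of the last four; its "shot" number tells which), for a name from the list of things; names that differ only in an ending like _2 or _b are one class to them, and where a whole thing is asked for, a point or a joint stands for the part that bears it (a point fixed in the world has none). Each returns a list of dicts, best first, with "p" (0 to 1); they miss things now and then, are a little off and sometimes report something else, mostly with a low value. They report only what shows in the picture. A call takes as long as a camera call. They do not tell look-alikes from the thing itself.
- masks_of(name, picture): "mask" (420x560 bool, what is visible of it).
- place_of(name, picture): "xyz" ([x, y, z] in m, in world coordinates, good to about 4 mm: a listed point, or the origin of a listed thing).
The state is a dict: "clock": time; "joints": joint angles; "joint_vel": joint speeds; "effort": joint torques, N m; "ee_pos": TCP position; "orientation": TCP orientation; "force": force on the tool from outside, world axes, zero at the start; "torque": the same for the moment, N m; "opening": finger opening in m; "grasp_force": force on a finger pad.
Only numpy, scipy, OpenCV 4.12 (cv2) and the standard library are available. Lean on these libraries where they do the work, as an engineer would, in place of code of your own. Each camera call takes 0.05 s, during which the arm holds its last target. There are 200 camera calls.

## Working session

There is one attempt and no reset: what is moved stays moved. The work goes in short steps, Python scripts to look and compute and a tool call to move; the robot and the scene stay as the last step left them, time stands still between calls to the robot, and variables do not carry over. Pictures are saved under pics/ and viewed, at most 10 in all, crops included, and the job is handed in when it is done.

Besides the shell and the picture viewer there is one more tool, called after "Emit:" as a command line: name --pt "numbers of a row" for each row, then --argument value for the rest. play_rows: Moves the arm, as the interface text tells. Shift numbers are shares of 600 mm and turn numbers shares of 180 degrees, none past 1 either way. Its arguments: {"type":"object","properties":{"steps":{"type":"array","items":{"type":"array","items":{"type":"number","minimum":-1,"maximum":1}}},"grip_force":{"type":"number"}},"required":["steps"]}

```bash
mkdir -p pics; ls; cat > h.py <<'E'
from plant import bot, snapshot, masks_of, place_of
import numpy as np, cv2
np.set_printoptions(precision=4,suppress=True)
def proj(s,X):
    c=s["R"]@np.array(X)+np.array(s["t"]).ravel(); return np.array([s["fx"]*c[0]/c[2]+s["cx"],s["fy"]*c[1]/c[2]+s["cy"]])
E
python3 - <<'E'
from h import *
st=bot.read_state(); print({k:np.array(v) for k,v in st.items()}, bot.grip_point_offset)
for n in ["scene","top"]:
    s=snapshot(n); cv2.imwrite(f"pics/{n}.png",s["frame"])
    print(n,'cam',-np.array(s["R"]).T@np.array(s["t"]).ravel())
    for o in ["press","sled","push_plate","lever_grip","lever_pivot","bottle","brushes"]:
        for d in place_of(o,s)[:4]:
            print(o,np.array(d["xyz"]),round(d["p"],2),proj(s,d["xyz"]).round())
E
```

```text
pics
{'clock': array(0.), 'joints': array([-1.3485,  0.4352,  0.025 ,  1.5741, -0.0116,  1.134 , -0.0751]), 'joint_vel': array([-0.0014, -0.0007,  0.0013,  0.0001, -0.    , -0.0011,  0.0005]), 'effort': array([ -0.0002, -67.0462,   1.0253, -31.6223,   0.0155,   0.0121,
         0.    ]), 'ee_pos': array([0.1994, 0.5918, 0.2305]), 'orientation': array([-0.0001,  0.1617,  0.9868, -0.0008]), 'force': array([-0.2882,  0.0487,  1.0197]), 'torque': array([ 0.0425, -0.0118, -0.0224]), 'grasp_force': array(0.), 'opening': array(0.0855)} -0.0187
scene cam [1.1108 0.0509 1.1081]
press [ 0.6095 -0.0759 -0.0011] 0.92 [266. 282.]
sled [ 0.3951  0.1504 -0.0017] 0.85 [348. 224.]
sled [ 0.1854  0.2796 -0.0012] 0.77 [389. 173.]
sled [0.5819 0.0382 0.0177] 0.74 [308. 273.]
sled [ 0.2736 -0.1765  0.0007] 0.55 [248. 184.]
push_plate [0.3615 0.2667 0.0322] 0.85 [389. 211.]
push_plate [0.2732 0.349  0.0296] 0.8 [414. 190.]
push_plate [ 0.3676 -0.114   0.032 ] 0.65 [263. 204.]
push_plate [0.5619 0.1535 0.0471] 0.59 [350. 265.]
lever_grip [ 0.5195 -0.0935  0.2657] 0.62 [257. 200.]
lever_pivot [ 0.6812 -0.0576  0.1747] 0.88 [266. 279.]
bottle [0.7157 0.1249 0.0056] 0.72 [337. 324.]
brushes [ 0.6734 -0.2409 -0.0009] 0.64 [203. 299.]
top cam [ 0.3599 -0.0252  1.1883]
press [ 0.6074 -0.0733 -0.0033] 0.58 [296. 165.]
sled [0.5877 0.0398 0.0151] 0.95 [255. 172.]
sled [ 0.4004  0.1521 -0.004 ] 0.65 [216. 243.]
sled [0.1877 0.2763 0.0024] 0.61 [170. 324.]
sled [ 0.2774 -0.1813  0.0037] 0.56 [341. 285.]
push_plate [0.5615 0.1528 0.0461] 0.96 [212. 181.]
push_plate [0.3637 0.2686 0.0275] 0.86 [170. 257.]
push_plate [0.279  0.3525 0.0272] 0.84 [138. 291.]
push_plate [ 0.3701 -0.1151  0.0316] 0.56 [316. 251.]
lever_grip [ 0.5228 -0.0929  0.2643] 0.67 [311. 178.]
lever_pivot [ 0.6825 -0.0602  0.1718] 0.55 [292. 119.]
bottle [0.7139 0.1264 0.0033] 0.95 [223. 129.]
brushes [ 0.6718 -0.2378 -0.0025] 0.78 [355. 140.]
```

View pics/scene.png

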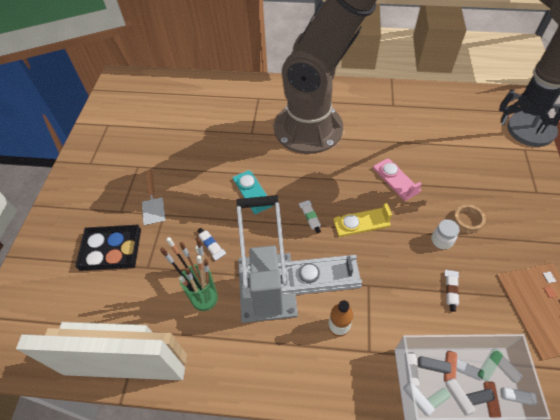

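```bash
python3 - <<'E'
import cv2
f=cv2.imread("pics/top.png"); cv2.imwrite("pics/topc.png",cv2.resize(f[90:330,110:390],None,fx=2.5,fy=2.5,interpolation=cv2.INTER_CUBIC))
E
```

```text
(no output)
```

View pics/topc.png

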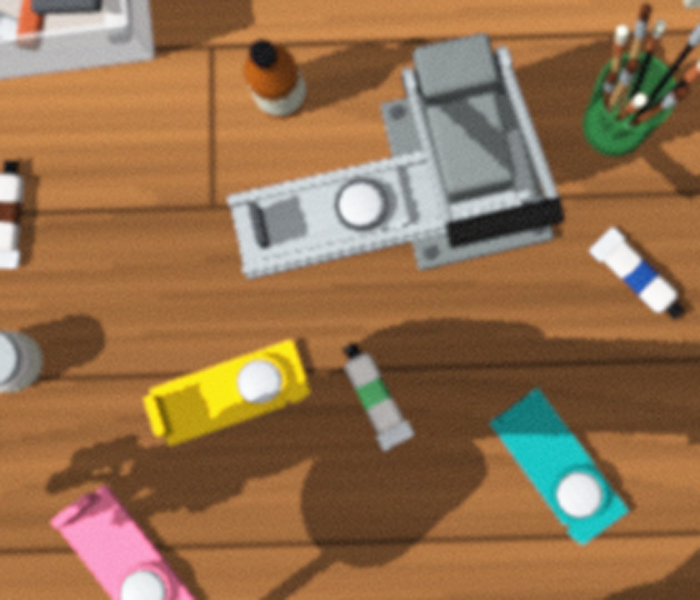

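The four sled-shaped things in the scene view are steel in the rail (308,273), yellow (348,224), pink (389,173) and teal (248,184). The crop shows that the steel one, at about (310,215) in the crop, sits in the rail with its push plate at the left (258,222). It is the one meant. The brushes are at the top right and the bottle at (275,80).

Two views agree on a press yaw of about 11.7° and an origin near (0.6085, -0.0745).

```bash
cat >> h.py <<'E'
from scipy.spatial.transform import Rotation as Ro
O=np.array([0.6085,-0.0745,0]); A=np.radians(11.7)
P=Ro.from_euler('z',A).as_matrix()
def world(p): return O+P@np.array(p)
def press(w): return P.T@(np.array(w)-O)
def tool():
    st=bot.read_state(); q=np.array(st["orientation"]); return st,Ro.from_quat(q[[1,2,3,0]]).as_matrix()
def plan(*pts,yaw=None):
    st,R=tool(); e=np.array(st["ee_pos"]); print("clock",st["clock"],"press pos",press(e),"F press",P.T@np.array(st["force"]))
    yx=np.degrees(np.arctan2(R[1,0],R[0,0]))
    if yaw is not None: print("roll",-(((yaw-yx)+180)%360-180)/180)
    for p in pts: print(p,(R.T@(world(p)-e))/0.6)
E
python3 - <<'E'
from h import *
for w in ([.5617,.1531,.047],[.585,.039,.016],[.682,-.059,.173],[.521,-.0932,.265],[.7148,.1257,0],[.6726,-.239,0]): print(press(w))
plan([0,.265,.231],[0,.265,.042],yaw=101.7)
E
```

```text
[0.0003 0.2324 0.047 ]
[0.     0.1159 0.016 ]
[0.0751 0.0003 0.173 ]
[-0.0895 -0.0006  0.265 ]
[0.1447 0.1745 0.    ]
[ 0.0294 -0.1741  0.    ]
clock 0.8 press pos [-0.2653  0.7359  0.2313] F press [ 0.3169 -0.2502 -0.5539]
roll 0.3315735236630506
[0, 0.265, 0.231] [-0.7779 -0.4543  0.0005]
[0, 0.265, 0.042] [-0.7779 -0.4544  0.3155]
```

Emit:
play_rows --pt "-1 -0.778 -0.454 0 0.332" --pt "-1 -0.778 -0.454 0 0.332" --pt "-1 -0.778 -0.454 0 0.332" --pt "-1 -0.778 -0.454 0 0.332" --pt "-1 -0.778 -0.454 0 0.332" --pt "-1 -0.778 -0.454 0 0.332" --pt "-1 -0.778 -0.454 0 0.332" --pt "-1 -0.778 -0.454 0 0.332" --pt "-1 -0.778 -0.454 0 0.332" --pt "-1 -0.778 -0.454 0 0.332"

```text
clock: 1.8
ee_pos: [0.5294, 0.2142, 0.2316]
orientation: [0.0, 0.632, 0.775, 0.0]
force: [0.8, 0.7, 1.3]
opening: -0.0
grasp_force: 0.0
```

```bash
python3 - <<'E'
from h import *
plan([0,.265,.231],[0,.265,.042],yaw=101.7)
E
```

```text
clock 1.8 press pos [-0.0189  0.2987  0.2316] F press [0.9626 0.5596 1.3015]
roll -0.0002785095173411239
[0, 0.265, 0.231] [-0.0562  0.0316  0.001 ]
[0, 0.265, 0.042] [-0.0563  0.0314  0.316 ]
```

Emit:
play_rows --pt "-1 -0.05 0.03 0 0" --pt "-1 -0.05 0.03 0.08 0" --pt "-1 -0.05 0.03 0.16 0" --pt "-1 -0.05 0.03 0.23 0" --pt "-1 -0.05 0.03 0.29 0" --pt "-1 -0.05 0.03 0.314 0" --pt "-1 -0.05 0.03 0.314 0"

```text
clock: 2.5
ee_pos: [0.5509, 0.1895, 0.0414]
orientation: [-0.001, 0.632, 0.775, -0.002]
force: [-1.1, 0.2, -0.0]
opening: 0.0
grasp_force: 0.0
```

```bash
python3 - <<'E'
from h import *
plan([0,.245,.042],[0,.126,.042],yaw=101.7)
s=snapshot("wrist"); cv2.imwrite("pics/w1.png",s["frame"])
for d in place_of("push_plate",s)[:2]: print(press(d["xyz"]),d["p"],proj(s,d["xyz"]))
E
```

```text
clock 2.5 press pos [-0.0029  0.2702  0.0414] F press [-1.0119  0.3882 -0.0023]
roll -0.0004199813347968176
[0, 0.245, 0.042] [-0.042   0.0049 -0.0009]
[0, 0.126, 0.042] [-0.2403  0.0051 -0.0008]
[0.0032 0.233  0.048 ] 0.59 [294.7495 369.0446]
```

View pics/w1.png

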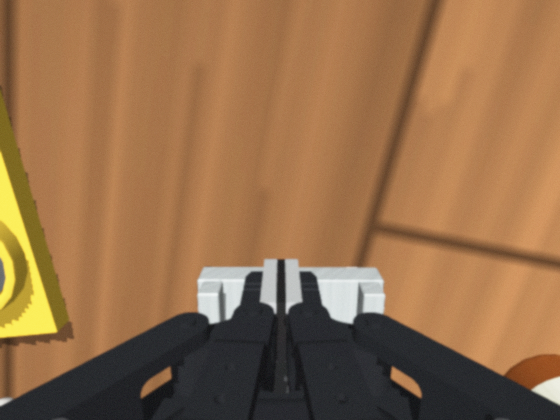

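The wrist view shows the shut fingers at column 281, centred on the rail (198–384) and outside the push plate. Next I push in.

Emit:
play_rows --pt "-1 -0.03 0.004 0 0" --pt "-1 -0.05 0.004 0 0" --pt "-1 -0.07 0.004 0 0" --pt "-1 -0.09 0.004 0 0" --pt "-1 -0.11 0.004 0 0" --pt "-1 -0.13 0.004 0 0" --pt "-1 -0.15 0.004 0 0" --pt "-1 -0.17 0.004 0 0" --pt "-1 -0.185 0.004 0 0" --pt "-1 -0.2 0.004 0 0"

```text
clock: 3.6
ee_pos: [0.5795, 0.0738, 0.0445]
orientation: [0.0, 0.632, 0.775, 0.002]
force: [-1.2, 6.4, 5.9]
opening: -0.0001
grasp_force: 3.0
```

```bash
python3 - <<'E'
from h import *
plan([0,.126,.042])
s=snapshot("top")
for n in ("push_plate","sled"):
  for d in place_of(n,s)[:2]: print(n,press(d["xyz"]),d["p"])
E
```

```text
clock 3.6 press pos [0.0016 0.1511 0.0445] F press [0.1058 6.5014 5.8875]
[0, 0.126, 0.042] [-0.0419 -0.0027  0.0041]
push_plate [-0.0019  0.1364  0.0477] 0.93
push_plate [-0.243   0.0096  0.0323] 0.71
sled [-0.3466 -0.0382 -0.0005] 0.92
sled [0.0044 0.0204 0.019 ] 0.76
```

Emit:
play_rows --pt "-1 -0.008 0 0 0" --pt "-1 -0.015 0 0 0" --pt "-1 -0.021 0 0 0" --pt "-1 -0.026 0 0 0" --pt "-1 -0.03 0 0 0" --pt "-1 -0.03 0 0 0"

```text
clock: 4.35
ee_pos: [0.5821, 0.0579, 0.0433]
orientation: [-0.001, 0.631, 0.776, 0.001]
force: [-2.0, 8.4, 6.3]
opening: 0.0002
grasp_force: 4.4
```

```bash
python3 - <<'E'
from h import *
plan([0,.126,.042])
s=snapshot("top")
for n in ("push_plate","sled"):
  for d in place_of(n,s)[:2]: print(n,press(d["xyz"]),d["p"])
E
```

```text
clock 4.35 press pos [0.001  0.135  0.0433] F press [-0.2781  8.6308  6.2557]
[0, 0.126, 0.042] [-0.015  -0.0017  0.0022]
push_plate [-0.242   0.0106  0.0341] 0.9
push_plate [0.0014 0.1217 0.0482] 0.69
sled [-0.3476 -0.0368  0.0019] 0.83
sled [0.0046 0.0052 0.0174] 0.75
```

Emit:
play_rows --pt "-1 -0.004 0 0 0" --pt "-1 -0.007 0 0 0" --pt "-1 -0.01 0 0 0" --pt "-1 -0.01 0 0 0"

```text
clock: 4.9
ee_pos: [0.5834, 0.052, 0.0434]
orientation: [-0.001, 0.631, 0.776, 0.001]
force: [-2.0, 7.9, 5.2]
opening: 0.0002
grasp_force: 4.1
```

Emit:
play_rows --pt "-1 -0.003 0 0 0" --pt "-1 -0.005 0 0 0" --pt "-1 -0.005 0 0 0"

```text
clock: 5.2
ee_pos: [0.5842, 0.0479, 0.0433]
orientation: [-0.0, 0.631, 0.776, 0.001]
force: [-1.2, 5.7, 5.1]
opening: 0.0002
grasp_force: 2.8
```

```bash
python3 - <<'E'
from h import *
plan([0,.126,.042])
s=snapshot("top")
for n in ("push_plate","sled"):
  for d in place_of(n,s)[:2]: print(n,press(d["xyz"]),d["p"])
E
```

```text
clock 5.2 press pos [0.001  0.1248 0.0433] F press [-0.0143  5.799   5.0928]
[0, 0.126, 0.042] [ 0.0021 -0.0016  0.0022]
push_plate [-0.2426  0.0102  0.0321] 0.68
push_plate [-0.0025  0.1118  0.0476] 0.65
sled [ 0.0033 -0.0037  0.0183] 0.98
sled [-0.3513 -0.0354 -0.0002] 0.88
```

Emit:
play_rows --pt "-1 -0.003 0 0 0" --pt "-1 -0.005 0 0 0" --pt "-1 -0.005 0 0 0"

```text
clock: 5.65
ee_pos: [0.5843, 0.0473, 0.0433]
orientation: [-0.001, 0.631, 0.776, 0.001]
force: [-2.1, 11.3, 5.8]
opening: -0.0001
grasp_force: 5.9
```

Emit:
play_rows --pt "-1 -0.003 0 0 0" --pt "-1 -0.005 0 0 0" --pt "-1 -0.005 0 0 0"

```text
clock: 5.95
ee_pos: [0.5843, 0.0473, 0.0434]
orientation: [-0.003, 0.63, 0.777, 0.002]
force: [-5.5, 18.4, 9.1]
opening: -0.0
grasp_force: 9.9
```

```bash
python3 - <<'E'
from h import *
plan([0,.126,.042])
s=snapshot("scene")
for n in ("push_plate","sled"):
  for d in place_of(n,s)[:4]: print(n,press(d["xyz"]),d["p"])
E
```

```text
clock 5.95 press pos [0.001  0.1241 0.0434] F press [-1.6619 19.1744  9.1042]
[0, 0.126, 0.042] [ 0.0031 -0.0017  0.0023]
push_plate [-0.2414  0.0077  0.0298] 0.97
push_plate [-0.0002  0.1155  0.0475] 0.96
push_plate [-0.239   0.4835  0.0315] 0.95
push_plate [-0.1715  0.3842  0.0324] 0.82
sled [-0.3494 -0.031  -0.0005] 0.96
sled [-0.341   0.431   0.0014] 0.8
sled [-0.161   0.2646 -0.0016] 0.67
```

Emit:
play_rows --pt "-1 -0.003 0 0 0" --pt "-1 -0.006 0 0 0" --pt "-1 -0.006 0 0 0"

```text
clock: 6.4
ee_pos: [0.5851, 0.0473, 0.0434]
orientation: [-0.004, 0.629, 0.778, 0.004]
force: [-4.4, 27.8, 8.9]
opening: -0.0004
grasp_force: 14.4
```

Emit:
play_rows --pt "-1 0.01 0 0 0" --pt "-1 0.04 0 0 0" --pt "-1 0.07 0 0 0" --pt "-1 0.09 0 -0.04 0" --pt "-1 0.09 0 -0.12 0" --pt "-1 0.09 0 -0.2 0" --pt "-1 0.09 0 -0.28 0" --pt "-1 0.09 0 -0.34 0" --pt "-1 0.09 0 -0.34 0"

```text
clock: 7.3
ee_pos: [0.5777, 0.0895, 0.2524]
orientation: [0.003, 0.632, 0.775, 0.004]
force: [-0.5, 0.0, -0.4]
opening: 0.0001
grasp_force: 0.0
```

```bash
python3 - <<'E'
from h import *
plan([-.0895,.145,.32],[-.0895,0,.32],yaw=101.7)
s=snapshot("top"); 
cv2.imwrite("pics/t2.png",cv2.resize(s["frame"][120:220,180:350],None,fx=4,fy=4,interpolation=cv2.INTER_CUBIC))
for n in ("push_plate","sled","lever_grip"):
  for d in place_of(n,s)[:4]: print(n,press(d["xyz"]),d["p"])
E
```

```text
clock 7.3 press pos [0.0031 0.1668 0.2524] F press [-0.4622  0.1115 -0.4327]
roll -0.0006115501701657422
[-0.0895, 0.145, 0.32] [-0.0366 -0.1533 -0.114 ]
[-0.0895, 0, 0.32] [-0.2783 -0.1528 -0.1141]
push_plate [0.0004 0.1114 0.0455] 0.84
push_plate [-0.2428  0.0088  0.0319] 0.56
push_plate [-0.2388  0.4867  0.0311] 0.49
sled [ 0.0047 -0.0052  0.0159] 0.69
sled [-0.3473 -0.0361  0.0017] 0.62
lever_grip [-0.0896 -0.0007  0.2656] 0.79
```

View pics/t2.png

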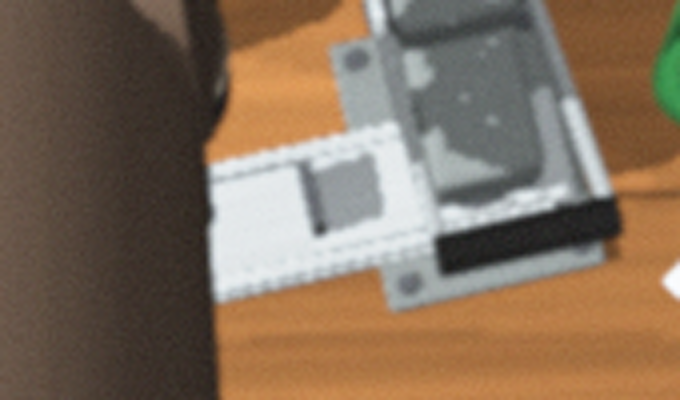

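The crop shows the push plate at (317,200), close by the press base, so the sled is in. Next is the lever; the bar is at crop (530,235).

Emit:
play_rows --pt "-1 0 0 -0.08 0" --pt "-1 -0.03 -0.05 -0.114 0" --pt "-1 -0.08 -0.1 -0.114 0" --pt "-1 -0.14 -0.153 -0.114 0" --pt "-1 -0.21 -0.153 -0.114 0" --pt "-1 -0.278 -0.153 -0.114 0" --pt "-1 -0.278 -0.153 -0.114 0" --pt "-1 -0.278 -0.153 -0.114 0" --pt "-1 -0.278 -0.153 -0.08 0" --pt "-1 -0.278 -0.153 -0.08 0"

```text
clock: 8.5
ee_pos: [0.5172, -0.0902, 0.2921]
orientation: [-0.002, 0.631, 0.776, -0.001]
force: [-0.8, -0.9, 0.4]
opening: -0.0004
grasp_force: 0.0
```

```bash
python3 - <<'E'
from h import *
st,R=tool()
L=[]
for a in (0,.1,.2,.3,.4,.5,.6,.7,.8,.9,1.0): 
    t=np.radians(30)-a; L.append([.075-.19*np.cos(t),0,.17+.19*np.sin(t)+.012])
plan(*np.round(L,4).tolist(),yaw=101.7)
s=snapshot("scene"); cv2.imwrite("pics/s3.png",cv2.resize(s["frame"][120:340,160:400],None,fx=2.5,fy=2.5))
for n in ("sled","push_plate"):
  for d in place_of(n,s)[:4]: print(n,press(d["xyz"]),d["p"])
E
```

```text
clock 8.5 press pos [-0.0926  0.0032  0.2921] F press [-0.9333 -0.7334  0.4456]
roll 0.00025579044651367314
[-0.0895, 0.0, 0.277] [-0.0053  0.0053  0.0252]
[-0.0982, 0.0, 0.2601] [-0.0054 -0.0091  0.0534]
[-0.1051, 0.0, 0.2424] [-0.0054 -0.0204  0.083 ]
[-0.1103, 0.0, 0.2241] [-0.0055 -0.0289  0.1135]
[-0.1136, 0.0, 0.2054] [-0.0055 -0.0343  0.1447]
[-0.1149, 0.0, 0.1865] [-0.0056 -0.0363  0.1762]
[-0.1144, 0.0, 0.1675] [-0.0056 -0.0353  0.2079]
[-0.1121, 0.0, 0.1487] [-0.0057 -0.0313  0.2392]
[-0.1078, 0.0, 0.1301] [-0.0057 -0.024   0.2702]
[-0.1017, 0.0, 0.1122] [-0.0058 -0.0137  0.2999]
[-0.0938, 0.0, 0.0949] [-0.0058 -0.0004  0.3287]
sled [-0.161   0.2646 -0.0028] 0.88
sled [-0.3422  0.429   0.0049] 0.78
sled [-0.3487 -0.0335  0.0001] 0.61
push_plate [-0.241   0.4829  0.0288] 0.87
push_plate [-0.1715  0.3838  0.0324] 0.74
```

View pics/s3.png

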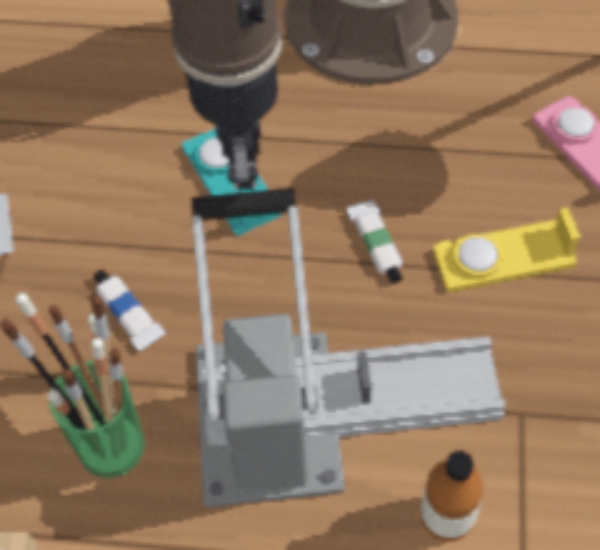

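The view shows the fingertip (240,175) above the middle of the lever bar (245,203), and the plate at (365,378), near home. I press along the arc.

Emit:
play_rows --pt "-1 -0.005 0.003 0.016 0" --pt "-1 -0.005 0.003 0.025 0" --pt "-1 -0.005 -0.004 0.042 0" --pt "-1 -0.005 -0.01 0.058 0" --pt "-1 -0.005 -0.016 0.074 0" --pt "-1 -0.005 -0.022 0.09 0" --pt "-1 -0.005 -0.027 0.106 0" --pt "-1 -0.005 -0.03 0.122 0" --pt "-1 -0.005 -0.033 0.138 0" --pt "-1 -0.005 -0.036 0.154 0"

```text
clock: 9.65
ee_pos: [0.4966, -0.0998, 0.2018]
orientation: [-0.001, 0.632, 0.775, -0.001]
force: [-4.4, -1.3, 6.1]
opening: 0.0002
grasp_force: 2.8
```

```bash
python3 - <<'E'
from h import *
L=[]
for a in (.5,.6,.7,.8,.9,1.0): 
    t=np.radians(30)-a; L.append([.075-.19*np.cos(t),0,.17+.19*np.sin(t)+.012])
plan(*np.round(L,4).tolist(),yaw=101.7)
s=snapshot("scene")
for d in place_of("lever_grip",s)[:2]: print(press(d["xyz"]),d["p"])
E
```

```text
clock 9.65 press pos [-0.1147 -0.0021  0.2018] F press [-4.5511 -0.3372  6.0812]
roll -0.0006863268399557557
[-0.1149, 0.0, 0.1865] [ 0.0035 -0.0003  0.0255]
[-0.1144, 0.0, 0.1675] [0.0035 0.0006 0.0572]
[-0.1121, 0.0, 0.1487] [0.0035 0.0045 0.0885]
[-0.1078, 0.0, 0.1301] [0.0035 0.0117 0.1195]
[-0.1017, 0.0, 0.1122] [0.0035 0.0219 0.1493]
[-0.0938, 0.0, 0.0949] [0.0035 0.0351 0.1781]
[-0.119  -0.0025  0.1928] 0.58
```

Emit:
play_rows --pt "-1 0.003 0 0.018 0" --pt "-1 0.003 0 0.036 0" --pt "-1 0.003 0 0.054 0" --pt "-1 0.003 0.002 0.072 0" --pt "-1 0.003 0.005 0.09 0" --pt "-1 0.003 0.009 0.108 0" --pt "-1 0.003 0.014 0.125 0" --pt "-1 0.003 0.02 0.142 0" --pt "-1 0.003 0.026 0.158 0" --pt "-1 0.003 0.032 0.172 0"

```text
clock: 10.75
ee_pos: [0.5157, -0.094, 0.0991]
orientation: [-0.001, 0.632, 0.775, -0.0]
force: [-5.8, -1.2, 8.3]
opening: 0.0
grasp_force: 4.1
```

```bash
python3 - <<'E'
from h import *
plan([-.0938,0,.0949])
s=snapshot("scene")
for d in place_of("lever_grip",s)[:2]: print(press(d["xyz"]),d["p"])
E
```

```text
clock 10.75 press pos [-0.0948 -0.0003  0.0991] F press [-5.8981  0.0185  8.2956]
[-0.0938, 0, 0.0949] [0.0004 0.0017 0.007 ]
[-0.0983  0.0002  0.089 ] 0.89
```

Emit:
play_rows --pt "-1 0 0.001 0.004 0" --pt "-1 0 0.002 0.008 0" --pt "-1 0 0.003 0.012 0" --pt "-1 0 0.003 0.012 0"

```text
clock: 11.25
ee_pos: [0.5182, -0.0935, 0.0934]
orientation: [-0.0, 0.632, 0.775, 0.0]
force: [-8.4, 1.1, 24.3]
opening: -0.0001
grasp_force: 11.6
```

Emit:
play_rows --pt "-1 0 0 0.004 0" --pt "-1 0 0 0.008 0" --pt "-1 0 0 0.008 0"

```text
clock: 11.55
ee_pos: [0.5189, -0.0934, 0.0915]
orientation: [0.0, 0.632, 0.775, 0.002]
force: [-19.7, 3.5, 62.4]
opening: -0.0
grasp_force: 31.6
```

The force went up to 62 N with almost no further travel, so the lever is at its stop. I ease it back up.

Emit:
play_rows --pt "-1 0 -0.001 -0.006 0" --pt "-1 0 -0.002 -0.012 0" --pt "-1 0 -0.004 -0.02 0" --pt "-1 0 -0.008 -0.03 0" --pt "-1 0 -0.012 -0.04 0" --pt "-1 0 -0.016 -0.05 0" --pt "-1 0 -0.02 -0.06 0" --pt "-1 0 -0.023 -0.07 0" --pt "-1 0 -0.026 -0.08 0" --pt "-1 0 -0.028 -0.09 0"

```text
clock: 12.55
ee_pos: [0.5037, -0.0964, 0.1427]
orientation: [0.001, 0.632, 0.775, 0.001]
force: [2.4, 0.3, 5.5]
opening: 0.0004
grasp_force: 3.0
```

```bash
python3 - <<'E'
from h import *
L=[]
for a in (.7,.6,.5,.4,.3,.2,.1,0): 
    t=np.radians(30)-a; L.append([.075-.19*np.cos(t),0,.17+.19*np.sin(t)+.012])
plan(*np.round(L,4).tolist())
E
```

```text
clock 12.55 press pos [-0.107  -0.0002  0.1427] F press [ 2.4017 -0.2163  5.4756]
[-0.1121, 0.0, 0.1487] [ 0.0004 -0.0084 -0.0101]
[-0.1144, 0.0, 0.1675] [ 0.0004 -0.0121 -0.0414]
[-0.1149, 0.0, 0.1865] [ 0.0003 -0.0128 -0.0731]
[-0.1136, 0.0, 0.2054] [ 0.0003 -0.0105 -0.1046]
[-0.1103, 0.0, 0.2241] [ 0.0003 -0.0049 -0.1357]
[-0.1051, 0.0, 0.2424] [ 0.0003  0.0039 -0.1662]
[-0.0982, 0.0, 0.2601] [ 0.0003  0.0155 -0.1957]
[-0.0895, 0.0, 0.277] [ 0.0003  0.0301 -0.2238]
```

Emit:
play_rows --pt "-1 0 -0.008 -0.011 0" --pt "-1 0 -0.01 -0.022 0" --pt "-1 0 -0.012 -0.033 0" --pt "-1 0 -0.013 -0.044 0" --pt "-1 0 -0.013 -0.055 0" --pt "-1 0 -0.013 -0.066 0" --pt "-1 0 -0.013 -0.077 0" --pt "-1 0 -0.012 -0.088 0" --pt "-1 0 -0.011 -0.099 0" --pt "-1 0 -0.01 -0.11 0"

```text
clock: 13.55
ee_pos: [0.4959, -0.0978, 0.2077]
orientation: [-0.0, 0.632, 0.775, -0.0]
force: [3.1, 0.1, 3.3]
opening: -0.0
grasp_force: 1.7
```

```bash
python3 - <<'E'
from h import *
L=[]
for a in (.4,.3,.2,.1,0): 
    t=np.radians(30)-a; L.append([.075-.19*np.cos(t),0,.17+.19*np.sin(t)+.012])
plan(*np.round(L,4).tolist())
E
```

```text
clock 13.55 press pos [-0.115   0.      0.2077] F press [ 3.0757 -0.5438  3.3316]
[-0.1136, 0.0, 0.2054] [-0.      0.0024  0.0038]
[-0.1103, 0.0, 0.2241] [-0.      0.0078 -0.0273]
[-0.1051, 0.0, 0.2424] [ 0.      0.0165 -0.0578]
[-0.0982, 0.0, 0.2601] [ 0.      0.028  -0.0874]
[-0.0895, 0.0, 0.277] [ 0.0001  0.0425 -0.1155]
```

Emit:
play_rows --pt "-1 0 0.003 -0.011 0" --pt "-1 0 0.006 -0.022 0" --pt "-1 0 0.009 -0.033 0" --pt "-1 0 0.013 -0.044 0" --pt "-1 0 0.017 -0.055 0" --pt "-1 0 0.021 -0.066 0" --pt "-1 0 0.025 -0.077 0" --pt "-1 0 0.03 -0.088 0" --pt "-1 0 0.034 -0.098 0" --pt "-1 0 0.038 -0.107 0"

```text
clock: 14.55
ee_pos: [0.519, -0.0931, 0.2721]
orientation: [0.0, 0.632, 0.775, 0.0]
force: [2.4, -0.1, 1.5]
opening: 0.0001
grasp_force: 0.8
```

Emit:
play_rows --pt "-1 0 0.003 -0.007 0" --pt "-1 0 0.004 -0.014 0" --pt "-1 0 0.004 -0.02 0" --pt "-1 0 0.004 -0.03 0" --pt "-1 0 0 -0.06 0" --pt "-1 0 -0.02 -0.1 0" --pt "-1 0.03 -0.06 -0.12 0" --pt "-1 0.08 -0.12 -0.12 0" --pt "-1 0.15 -0.18 -0.12 0" --pt "-1 0.15 -0.18 -0.12 0"

```text
clock: 15.55
ee_pos: [0.3905, -0.0245, 0.3436]
orientation: [-0.001, 0.63, 0.776, 0.0]
force: [-0.5, -0.7, 0.9]
opening: 0.0003
grasp_force: 0.0
```

```bash
python3 - <<'E'
from h import *
plan([-.2,.3,.35])
for n in ("scene","top"):
  s=snapshot(n)
  if n=="scene": cv2.imwrite("pics/s4.png",cv2.resize(s["frame"][150:330,180:400],None,fx=3.3,fy=3.3,interpolation=cv2.INTER_CUBIC))
  for o in ("lever_grip","push_plate","bottle","brushes"):
    for d in place_of(o,s)[:4]: print(n,o,press(d["xyz"]),d["p"])
  print(proj(s,world([0,.115,.068])),proj(s,world([0,.105,.068])))
E
```

```text
clock 15.55 press pos [-0.2034  0.0932  0.3436] F press [-0.5943 -0.638   0.9234]
[-0.2, 0.3, 0.35] [ 0.3447  0.0065 -0.0098]
scene lever_grip [-0.0915  0.0004  0.2699] 0.79
scene lever_grip [0.1501 0.1764 0.0057] 0.33
scene push_plate [-0.2406  0.0105  0.0286] 0.92
scene push_plate [-0.174   0.3843  0.0292] 0.84
scene push_plate [-0.      0.1137  0.0467] 0.82
scene push_plate [-0.2434  0.4832  0.0313] 0.72
scene bottle [0.1461 0.1788 0.0062] 0.78
scene bottle [-0.0931 -0.0029  0.2664] 0.18
scene brushes [ 0.0317 -0.1759  0.0012] 0.72
scene brushes [0.1478 0.1786 0.0037] 0.29
scene brushes [0.0751 0.0004 0.1731] 0.2
[307.8034 266.311 ] [304.1003 266.7058]
top lever_grip [-0.0895  0.0001  0.2658] 0.59
top push_plate [-0.1663  0.3841  0.0265] 0.85
top push_plate [-0.0005  0.1129  0.0469] 0.83
top push_plate [-0.237   0.484   0.0289] 0.67
top bottle [0.147  0.1764 0.    ] 0.58
top brushes [ 0.0247 -0.1735 -0.0015] 0.72
top brushes [ 0.0033 -0.0076  0.0162] 0.33
[254.557  169.1872] [258.3028 168.3066]
```

View pics/s4.png

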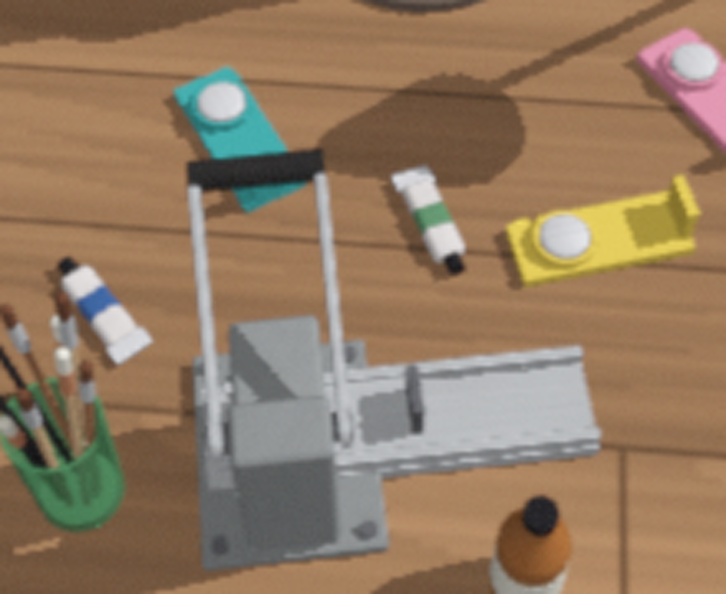

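The view shows the lever bar (255,168) back at its rest and the sled plate (415,398) at the home place, within 2 mm in both views. The bottle and brushes have not moved.

```bash
python3 -c "
from plant import bot
print(bot.hand_in())"
```

```text
the job is handed in; nothing more can be done
None
```

I handed the job in at about 15.7 s: the sled was pushed home against its stop, the lever pressed to its lower stop and eased back up over about 3 s, and the bottle and brushes measured unmoved; I did not see the badge or feel the catch click directly.

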